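# Crank the tube nest to size, latch it, load the tube and hold it down

### The arm

A 6-joint arm with a two-finger parallel gripper is mounted at the origin on a cart in front of the work surface, level with it; the furniture and walls round the work are solid. World frame = base frame: x ahead of the robot, y to its left, z up, the work surface at z = 0. Lengths are in m, angles in rad, forces in N, time in s.
With the tool pointing down it reaches from about 0.25 to 0.8 m from the base axis. Payload 8.5 kg.
Tool frame: the origin (TCP) lies at the very end of the fingers, on their centre line; the grasp point (between the pads) lies 19 mm behind it; z points along the fingers, y is the line along which they close (so a half turn about z gives the same grasp; the last joint's range is limited). The gripper opens to 85 mm and grips with 20 to 120 N. Pads are 22 mm wide; open, the fingers measure 114 mm over their backs; the gripper's body (76 mm by 85 mm) begins 54 mm behind the grasp point. The pads swing forward as they close: fully open they stand 13 mm farther back than shut.
Start: joints at [1.325, 0.238, -0.013, 1.319, 0, 1.571], TCP at [0.128, 0.509, 0.231] pointing down, gripper open.
Joint ranges: [-2.66, 2.66], [-1.03, 1.9], [-1.14, 1.46], [-1.82, 2.27], [-1.45, 1.34], [-3.14, 3.14]. Speed limits (rad/s): [2.22, 2.22, 2.79, 3.14, 3.14, 3.14].

### API

Orientations are given as [roll, pitch, yaw] about the fixed x, y, z axes, in that order (R = Rz(yaw) Ry(pitch) Rx(roll)).
In Python, from rig import manip gives the robot as it stands.
- The arm moves only by the shell command python3 -m handwheel 'ROWS' [FORCE]. ROWS is JSON, a list of rows, each a list of 3 entries, a list of its own where there are three numbers: the shift along the tool's x, y, z in m, then the turn about the tool's z in rad, then the opening, from 0 (shut) to 1 (fully open). A call has 1 to 20 rows; each row shifts and turns the commanded pose from where the row before left it, along the tool's axes as they then stand; what a row does not reach is not made up. A row lasts 1/8 s, in which the tool goes at most 62.5 mm and 10.7 degrees, less where a joint would pass 70% of its speed; a pose out of reach is approached as far as the arm can. A call with a gripper value outside its range is refused whole. The fingers move at their own pace and stop on an object; FORCE is the grip in N (left out, the last holds). Time passes only in rows, so rows that do not move let the fingers close. It gives the time, the measured TCP pose, the force, the opening and the grip force at its end, in the units of the state.
- manip.state(): the state, without advancing time (a new reading comes with each control period).
- manip.get_image(name): name is "side" or "top"; returns a dict with "image" (420x560x3 uint8, red, green, blue), "intrinsics" (3x3 intrinsics, pixels), "camera_from_world" (4x4, takes a point from world to camera coordinates). Camera axes: x right, y down, z forward; pixel columns grow to the right and rows downward; lengths in m; the calibration is good to about 2 mm. A picture is of the moment at which its call begins. There is no depth.
- manip.close_job(): hands the job in; it is judged then, once.
Trained networks look in the newest picture that a camera, given by its name, has taken for a name from the list of things; names that differ only in an ending like _2 or _b are one class to them, and where a whole thing is asked for, a point or a joint stands for the part that bears it (a point fixed in the world has none). Each returns a list of dicts, best first, with "confidence" (0 to 1); they miss things now and then, are a little off and sometimes report something else, mostly with a low value. They report only what shows in the picture. A call takes as long as a camera call.
- manip.masks_of(camera, thing): "pixels" (420x560 bool, what is visible of it) and "pixel" ([column, row] in pixels, amid what is visible of it).
The state is a dict: "time": time; "q": joint angles; "dq": joint speeds; "joint_torque": joint torques, N m; "tcp_pos": TCP position; "ee_rot": TCP orientation; "ft_force": force on the tool from outside, world axes, zero at the start; "moment": the same for the moment, N m; "width": finger opening in m; "gripper_force": force on a finger pad.
Only numpy, scipy, OpenCV 4.12 (cv2) and the standard library are available. Lean on these libraries where they do the work, as an engineer would, in place of code of your own. Each camera call takes 0.05 s, during which the arm holds its last target. There are 200 camera calls.

### The job

Get the tube nest ready for tacking: crank its handwheel clockwise until the sliding rest stands far enough out for the square tube, that is with the bar's notch farthest from the sliding rest under the latch, then press the latch fully down into that notch. Next lay the square tube in the nest, flat in both rests between their end plates, and swing the hold-down arm over until its pad sits on the tube. Leave the other things on the table where they are.

Things in the scene. Friction and masses are not known exactly. Their poses are not given: they have to be found in the camera images.
- nest: Tube nest: grey base plate 110 x 385 x 12 mm fixed on the table, bed running left-right. Origin on the table under the middle of the loading place; x away from the robot, y left along the bed, z up; turned up to 0.1 rad. 'Nest (..)' below gives mm in this frame. Between the two rests the bed is free down to z 50. A gear frame (x -55 to 33, y -235 to -145, top z 58) carries the handwheel.
- fixed_rest_end (a point): Foot of the inner face of the fixed (left) rest's end plate, mid-width on the seat: nest (0, 94, 60). Seat 34 mm long from here to the right. Side cheeks 36 mm apart (x -18 to 18), tops flared outward up to z 86; end plate up to z 82.
- slide_rest_end (a point): The same foot point on the sliding (right) rest: nest (0, -32 minus the travel in mm, 60). Same seat, cheeks and end plate as the fixed rest, mirrored (seat reaches 34 mm from here to the left).
- slide_rest (a joint): Travel of the sliding rest, m, 0 to 0.072, growing to the right (nest -y); 0.016 x the handwheel value. Its notched bar (16 mm wide, top z 40; notches 14 mm wide, 24 mm apart) runs left along mid-bed; the notches stand under the latch at 0.014, 0.038 and 0.062. Wanted: 0.062, the notch farthest from the sliding rest (end plates 188 mm apart).
- handwheel (a joint): Turn of the handwheel, rad, growing clockwise seen from above, 0 to 4.5; vertical axis. Rack and pinion: 1 rad moves the sliding rest 16 mm right. Starts at 0.5 to 1.5; the wanted notch is under the latch at 3.875. Stiff (about 5 N at the rim), stays where left. The rest cannot well be pushed; turn the wheel.
- handwheel_hub (a point): Centre of the handwheel at rim height, nest (-24, -190, 98). Steel, no crank handle: round rim 14 mm thick on a circle of radius 66 mm, three spokes 11 mm thick 120 degrees apart, hub 32 mm across, not above the rim's top; open between the spokes down to z 64. Pinch the rim from above, one finger inside it between two spokes.
- handwheel_spoke (a point): Point where one of the three spokes meets the rim (66 mm from the hub, z 98); turns with the wheel. At handwheel value 0 it lies in the nest's +x direction from the hub.
- latch (a joint): Index latch: steel lever hinged behind the bed at nest (45, 34, 46), axis along nest y, pointing to the robot when down. Rad: 0 = fully down, + = raised, up to 0.8; starts at 0.45 to 0.65, stays where left (press about 1 N). Its 10 mm round-nosed tooth, 45 mm from the hinge, enters a notch within about 3 mm of it; on plain bar it stops at about 0.2. Raised, it is in the tube's way.
- latch_tip (a point): Top of the latch's black grip (40 x 20 x 9 mm), 125 mm from the hinge; nest (-80, 34, 51) when down. The lever is 15 mm wide, its top 4 mm above the hinge axis when down.
- hold_down (a joint): Hold-down arm hinged at nest (0, 122, 98), axis along nest x, pointing right over the tube (nest -y) when down. Rad: about 0 = its rubber pad, 40 mm from the hinge, rests on the loaded tube; grows as it swings up and left, up to 1.5; starts at 1.36 to 1.46, nearly upright, clear of the tube's place. Stays where left (press about 1.5 N at its end).
- hold_down_tip (a point): Top of the black end (20 x 22 x 12 mm) of the hold-down arm, 70 mm from its hinge; nest (0, 52, 107) when down. The arm is 14 mm wide, its top 7 mm above the hinge when down.
- tube: Loose plain square tube, 180 x 30 x 30 mm, bare metal, 0.25 to 0.5 kg, on the table right of the nest, roughly pointing away from the robot. Origin in the middle of its underside, x along its length, z up.
- tube_mid (a point): Middle of the tube. Loaded it lies at nest (0, 0, 75), its length along nest y, either way round, with 4 mm play to each end plate and 3 mm to each side.
- spanner: Bystander: combination spanner 192 x 28 x 10 mm, lying in front of the nest.
- gauge: Bystander: flat notched steel gauge 110 x 36 x 8 mm, in front of the handwheel.
- flange: Bystander: turned flange ring 60 mm across, 14 mm high, front left of the nest.
- bracket_l: Bystander: L bracket 22 x 34 x 28 mm, right front corner of the table.
- bracket_u: Bystander: U bracket 26 x 36 x 22 mm, behind the handwheel.
- pin: Bystander: locating pin 21 mm across, 42 mm high, standing behind the handwheel.
- vblock: Bystander: ground steel V-block 45 x 48 x 36 mm, left front of the table.

How it is judged:
By the outcome, as a careful person would: the job done as asked, in the order asked, and still so for the second after the job is handed in, with the robot touching nothing.
It also fails if it takes over 72 s, if anything falls off the work surface, if the arm or the gripper's body presses on something with over 40 N, if the wrist force passes 120 N, or if a joint passes its speed limit or range.

## Working session

There is one attempt and no reset: what is moved stays moved. The work goes in short steps, Python scripts to look and compute and a shell command to move; the robot and the scene stay as the last step left them, time stands still between calls to the robot, and variables do not carry over. Pictures are saved under pics/ and viewed, at most 12 in all, crops included, and the job is handed in when it is done.

```bash
ls; mkdir -p pics; cat > h.py <<'E'
import numpy as np, cv2
from rig import manip
def cam(n,save=None):
    d=manip.get_image(n)
    if save: cv2.imwrite('pics/'+save,cv2.cvtColor(d['image'],cv2.COLOR_RGB2BGR))
    return np.array(d['intrinsics']),np.array(d['camera_from_world']),d['image']
def ray(K,T,px):
    R,t=T[:3,:3],T[:3,3]
    return -R.T@t, R.T@np.linalg.solve(K,[px[0],px[1],1.])
def atz(K,T,px,z):
    o,d=ray(K,T,px); return o+d*(z-o[2])/d[2]
def proj(K,T,p):
    c=T[:3,:3]@np.asarray(p,float)+T[:3,3]; u=K@c; return u[:2]/u[2]
E
python3 - <<'E'
from h import *
np.set_printoptions(precision=4,suppress=True)
for c in('top','side'):
    K,T,im=cam(c,c+'0.png'); print(c,K[0,0],K[:2,2],'pos',ray(K,T,(280,210))[0],'dir',ray(K,T,(280,210))[1])
    for n in ['nest','fixed_rest_end','slide_rest_end','handwheel_hub','handwheel_spoke','latch_tip','hold_down_tip','tube','tube_mid','spanner','gauge','pin','bracket_u']:
        r=manip.masks_of(c,n)
        for e in r[:2]: print(n,round(e['confidence'],2),np.round(e['pixel'],1),int(e['pixels'].sum()),atz(K,T,e['pixel'],{'handwheel_hub':.098,'tube':.03,'tube_mid':.03,'handwheel_spoke':.098,'latch_tip':.1,'hold_down_tip':.16}.get(n,.06))[:2])
print({k:np.round(v,3) for k,v in manip.state().items()})
E
```

```text
pics
top 407.5690229052239 [284.8965 214.5538] pos [0.5119 0.0052 1.0921] dir [ 0.0649 -0.0017 -0.998 ]
nest 0.98 [235.5 211.9] 6717 [0.5743 0.1162]
nest 0.23 [287.1 215.8] 1398 [ 0.5642 -0.0145]
fixed_rest_end 0.96 [240.5 210.3] 6956 [0.5783 0.1035]
fixed_rest_end 0.26 [197.5 216.1] 364 [0.5638 0.2121]
slide_rest_end 0.84 [225.3 210. ] 859 [0.5792 0.142 ]
slide_rest_end 0.18 [238.4 211. ] 6886 [0.5766 0.1089]
handwheel_hub 0.59 [287.3 217.3] 1462 [ 0.5586 -0.0143]
handwheel_spoke 0.65 [288.  218.2] 1519 [ 0.5564 -0.016 ]
latch_tip 0.79 [198.1 212.8] 320 [0.5698 0.2027]
hold_down_tip 0.16 [411.9 256.6] 123 [ 0.4653 -0.2979]
tube 0.61 [387.7 224.3] 832 [ 0.5431 -0.2782]
tube_mid 0.72 [392.5 229.9] 965 [ 0.5284 -0.2906]
spanner 0.77 [256.8 257.1] 398 [0.4601 0.0621]
gauge 0.74 [333.3 251.6] 432 [ 0.4734 -0.1311]
gauge 0.58 [389.  223.8] 938 [ 0.5435 -0.2735]
pin 0.5 [198.8 217.8] 347 [0.5595 0.2087]
pin 0.37 [307.5 180.5] 58 [ 0.6543 -0.0668]
side 508.35881855663007 [288.9798 211.5074] pos [ 0.7819 -1.059   0.8044] dir [-0.1912  0.802  -0.5661]
nest 0.64 [307.4 205.1] 4263 [0.5964 0.03
[... 731 characters left out ...]
auge 0.82 [240.3 253.6] 470 [ 0.478  -0.1936]
gauge 0.48 [320.3 137.7] 163 [0.5713 0.4236]
pin 0.62 [321.1 244.1] 82 [ 0.6559 -0.126 ]
bracket_u 0.71 [316.6 262.4] 135 [ 0.6558 -0.1932]
bracket_u 0.55 [205.4 317.6] 219 [ 0.4647 -0.3986]
{'time': np.float64(1.4), 'q': array([ 1.325,  0.238, -0.013,  1.319, -0.   ,  1.571]), 'dq': array([ 0.001,  0.001, -0.001,  0.002,  0.001, -0.002]), 'joint_torque': array([ -0.001, -53.858,  34.669,   0.003,   0.   ,   0.   ]), 'tcp_pos': array([0.128, 0.509, 0.231]), 'ee_rot': array([-3.142,  0.   ,  2.896]), 'ft_force': array([-0.773,  0.169, -0.61 ]), 'moment': array([-0.048,  0.01 ,  0.012]), 'gripper_force': np.float64(0.0), 'width': np.float64(0.085)}
```

View pics/top0.png

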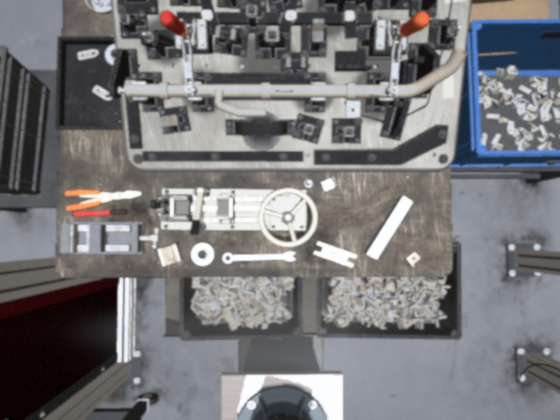

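View pics/side0.png

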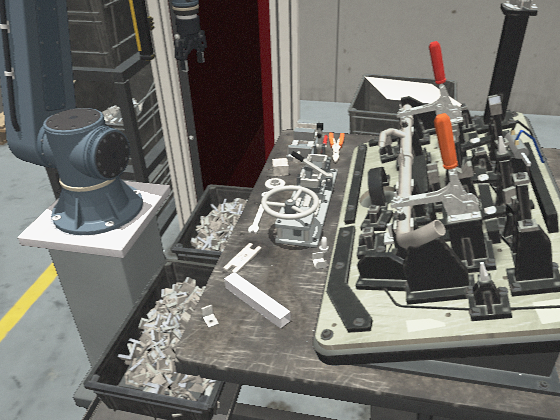

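The top view shows the nest at about (160–318, 185–245), the wheel at (288,216), the tube at (390,227) and the fixture behind the nest. In the side view the wheel is at (290,203) and the latch grip at about (298,157).

```bash
python3 - <<'E'
from h import *
np.set_printoptions(precision=4,suppress=True)
from scipy.optimize import least_squares
for c,n in (('top','handwheel_spoke'),('side','handwheel_spoke'),('top','tube'),('side','tube'),('top','nest'),('top','tube_mid')):
    K,T,im=cam(c)
    m=manip.masks_of(c,n)[0]['pixels'].astype(np.uint8)
    cs,_=cv2.findContours(m,cv2.RETR_EXTERNAL,cv2.CHAIN_APPROX_NONE)
    h=cv2.convexHull(max(cs,key=cv2.contourArea))[:,0,:].astype(float)
    z={'h':.098,'n':.012,'t':.03}[n[0]]
    P=np.array([atz(K,T,p,z)[:2] for p in h])
    if n[0]=='h':
        r=least_squares(lambda q:np.hypot(P[:,0]-q[0],P[:,1]-q[1])-.073,[.555,-.015],loss='soft_l1',f_scale=.003); print(c,n,r.x,np.std(r.fun))
    else:
        print(c,n,cv2.minAreaRect((P*1000).astype(np.float32)))
    if n in('nest','handwheel_spoke'):
        img=cv2.cvtColor(im,cv2.COLOR_RGB2BGR)
        if c=='top': cr=img[175:260,145:325]
        else: cr=img[120:250,250:350]
        cv2.imwrite(f'pics/crop_{c}.png',cv2.resize(cr,None,fx=4.4,fy=4.4,interpolation=cv2.INTER_CUBIC))
    
E
```

```text
top handwheel_spoke [ 0.5593 -0.014 ] 0.0010902653857623053
side handwheel_spoke [ 0.5593 -0.0164] 0.0016549025200185987
top tube ((536.2095947265625, -278.8323059082031), (37.79132843017578, 183.64659118652344), 57.56295394897461)
side tube ((538.5198974609375, -297.8431701660156), (49.00804138183594, 199.9923553466797), 57.07523727416992)
top nest ((565.4622192382812, 127.72624969482422), (440.0923767089844, 154.2262420654297), 89.28385162353516)
top tube_mid ((536.7454833984375, -279.0840148925781), (35.51659393310547, 179.120849609375), 56.98476028442383)
```

View pics/crop_top.png

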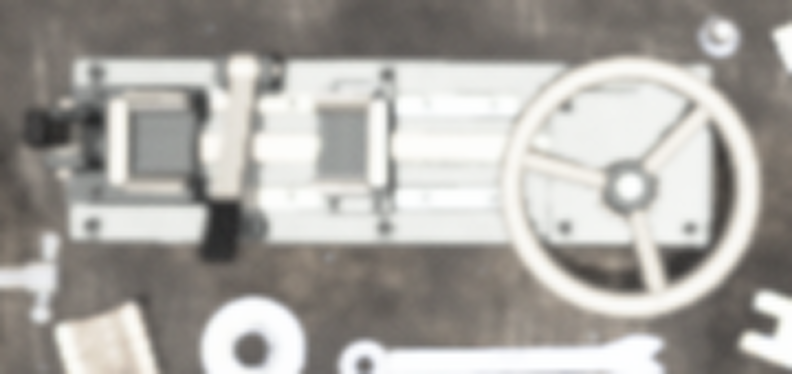

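View pics/crop_side.png

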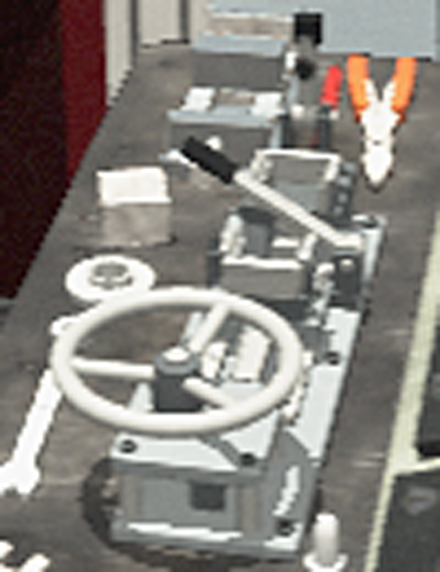

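The crops show the wheel spokes at about 44°, 164° and 284° clockwise from forward, so the wheel stands near 0.78. The latch is raised and the base edges look almost square to the world. I'll work out the nest yaw and start approaching the rim.

```bash
python3 - <<'E'
from h import *
np.set_printoptions(precision=4,suppress=True)
K,T,im=cam('top')
f=lambda u,v,z:atz(K,T,(145+u/4.4-.5,175+v/4.4-.5),z)[:2]
bl,fl,fr,br=f(75,60,.012),f(70,240,.012),f(708,243,.012),f(712,67,.012)
print('corners',bl,fl,fr,br)
a=lambda p,q:np.arctan2(*( (q-p)[[1,0]]))
print('yaw', a(fr,fl)-np.pi/2, a(br,bl)-np.pi/2, a(fl,bl),a(fr,br))
hub=f(630,187,.098); print('hub',hub)
for s in((703,112),(528,160),(655,285)):
    d=f(*s,.098)-hub; print('spoke cw deg',np.degrees(np.arctan2(-d[1],d[0])))
# end plates tops z .082 inner edges
print('fixed plate top inner',f(127,140,.082),'slide plate inner',f(371,140,.082))
E
python3 -m handwheel '[[[0,0,0],-0.18,0.4],[[0,0,0],-0.18,0.4]]' 40
python3 -c "
from rig import manip;s=manip.state();print(s['q'],s['ee_rot'],s['tcp_pos'],s['width'])"
```

```text
corners [0.6406 0.3175] [0.5322 0.3189] [ 0.5296 -0.0639] [ 0.6361 -0.0668]
yaw -0.006631057049198086 -0.011627866625200989 -0.013492615648697177 -0.027618242589093206
hub [ 0.5594 -0.0152]
spoke cw deg 44.31541964218385
spoke cw deg -75.0698709106436
spoke cw deg 165.84307153115094
fixed plate top inner [0.587  0.2675] slide plate inner [0.5869 0.1304]
time: 2.3
tcp_pos: [0.1277, 0.5092, 0.2313]
ee_rot: [-3.142, -0.0, -3.022]
ft_force: [0.5, 0.3, -0.3]
width: 0.0517
gripper_force: 0.0
[ 1.32497754e+00  2.38203550e-01 -1.34835034e-02  1.31920048e+00
  4.00760447e-06  1.20491951e+00] [-3.14150891e+00 -3.63742522e-05 -3.02153463e+00] [0.1277492  0.50918346 0.23128079] 0.05174005896026576
```

```bash
cat >> h.py <<'E'
def togo(x,y,z,yaw):
    """tool-frame shift (before turning) and turn to reach target"""
    s=manip.state(); p=np.array(s['tcp_pos']); w=s['ee_rot'][2]
    d=np.array([x,y,z])-p; c,q=np.cos(w),np.sin(w)
    t=-((yaw-w+np.pi)%(2*np.pi)-np.pi)
    print('shift',np.round([c*d[0]+q*d[1], q*d[0]-c*d[1], -d[2]],4),'turn',round(t,4),'j6',round(s['q'][5],3),'t',s['time'])
E
python3 -m handwheel '[[[-0.0359,-0.0469,0],0,0.4],[[-0.0359,-0.0469,0],0,0.4],[[-0.0359,-0.0469,0],0,0.4],[[-0.0359,-0.0469,0],0,0.4],[[-0.0359,-0.0469,0],0,0.4],[[-0.0359,-0.0469,0],0,0.4],[[-0.0359,-0.0469,0],0,0.4],[[-0.0359,-0.0469,0],0,0.4],[[-0.0359,-0.0469,0],0,0.4],[[-0.0359,-0.0469,0],0,0.4],[[-0.0359,-0.0469,0],0,0.4],[[-0.0359,-0.0469,0],0,0.4]]'
python3 -m handwheel '[[[0,0,0],-0.171,0.4],[[0,0,0],-0.171,0.4],[[0,0,0],-0.171,0.4],[[0,0,0],-0.171,0.4],[[0,0,0],-0.171,0.4],[[0,0,0],-0.171,0.4],[[0,0,0],-0.171,0.4],[[0,0,0],-0.171,0.4],[[0,0,0],-0.171,0.4],[[0,0,0],-0.171,0.4],[[0,0,0],0,0.4]]'
python3 -c "
from h import *
togo(.623,.002,.079,-1.309);print(manip.state()['q'])"
```

```text
time: 3.8
tcp_pos: [0.6211, -0.0025, 0.2313]
ee_rot: [-3.142, 0.0, -3.028]
ft_force: [1.3, 0.3, 0.4]
width: 0.0345
gripper_force: 0.0
time: 5.18
tcp_pos: [0.6199, -0.0009, 0.2312]
ee_rot: [3.141, -0.0, -1.319]
ft_force: [-0.1, 0.6, -0.3]
width: 0.0342
gripper_force: 0.0
shift [-0.002  -0.0037  0.1522] turn -0.0095 j6 -1.824 t 5.175
[-1.33913457e-03  4.04804545e-01  2.29726653e-01  1.39584661e+00
 -7.78865952e-05 -1.82439399e+00]
```

```bash
python3 -m handwheel '[[[-0.002,-0.0037,0.04],-0.0095,0.4],[[0,0,0.04],0,0.4],[[0,0,0.04],0,0.4],[[0,0,0.032],0,0.4],[[0,0,0],0,0.4]]'
python3 -m handwheel '[[[0,0,0],0,0],[[0,0,0],0,0],[[0,0,0],0,0],[[0,0,0],0,0],[[0,0,0],0,0]]' 60
python3 -c "
from h import *
togo(.623,.002,.079,-1.309);print(manip.state()['moment'])"
```

```text
time: 5.8
tcp_pos: [0.6211, 0.002, 0.0771]
ee_rot: [3.137, 0.001, -1.311]
ft_force: [0.0, -0.2, 0.1]
width: 0.0341
gripper_force: 0.0
time: 6.42
tcp_pos: [0.6228, 0.0017, 0.0808]
ee_rot: [-3.141, -0.001, -1.309]
ft_force: [-5.6, -1.7, 3.4]
width: 0.0126
gripper_force: 57.9
shift [-0.0002 -0.0003  0.0018] turn 0.0001 j6 -1.83 t 6.425
[-0.28546026  0.9932599  -0.00682495]
```

```bash
python3 -m handwheel '[[[0.0115,0.001,0],0.1745,0],[[0.0115,0.001,0],0.1745,0],[[0.0115,0.001,0],0.1745,0],[[0.0115,0.001,0],0.1745,0],[[0.0115,0.001,0],0.1745,0],[[0.0115,0.001,0],0.1745,0],[[0,0,0],0,0]]'
python3 -c "
from h import *
s=manip.state();d=s['tcp_pos'][:2]-np.array([.5593,-.015]);print(np.hypot(*d),np.degrees(np.arctan2(-d[1],d[0])))"
```

```text
time: 7.3
tcp_pos: [0.6054, -0.0619, 0.0808]
ee_rot: [3.141, 0.001, -2.358]
ft_force: [-5.6, 2.1, 4.3]
width: 0.0124
gripper_force: 58.3
0.0658192382150938 45.48631365045582
```

```bash
python3 -m handwheel '[[[0.0115,0.001,0],0.1745,0],[[0.0115,0.001,0],0.1745,0],[[0.0115,0.001,0],0.1745,0],[[0.0115,0.001,0],0.1745,0],[[0.0115,0.001,0],0.1745,0],[[0.0115,0.001,0],0.1745,0],[[0.0115,0.001,0],0.1745,0],[[0.0115,0.001,0],0.1745,0],[[0.0115,0.001,0],0.1745,0],[[0.0115,0.001,0],0.1745,0],[[0.0115,0.001,0],0.1745,0],[[0.0082,0.0005,0],0.124,0],[[0,0,0],0,0],[[0,0,0],0,0]]'
python3 - <<'E'
from h import *
s=manip.state();d=s['tcp_pos'][:2]-np.array([.5593,-.015]);print(np.hypot(*d),np.degrees(np.arctan2(-d[1],d[0])))
K,T,im=cam('top');K2,T2,im2=cam('side')
b=lambda i:cv2.cvtColor(i,cv2.COLOR_RGB2BGR)
A=cv2.resize(b(im)[175:260,145:325],None,fx=4.4,fy=4.4,interpolation=cv2.INTER_CUBIC)
cv2.imwrite('pics/c2.png',A)
E
```

```text
time: 9.05
tcp_pos: [0.4972, -0.0354, 0.0808]
ee_rot: [3.139, -0.0, 1.888]
ft_force: [-0.8, 4.1, 8.4]
width: 0.0125
gripper_force: 59.3
0.06534011380980713 161.84296471506508
```

View pics/c2.png

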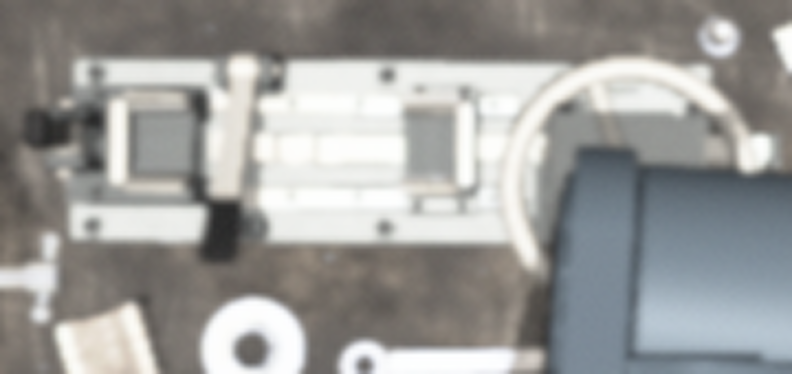

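The rest has travelled about 49.6 mm, from 12 to roughly 61.8 mm, with the sliding end plate now at crop (459,150). I'll release and lift.

```bash
python3 -m handwheel '[[[0,0,0],0,0.4],[[0,0,0],0,0.4],[[0,0,0],0,0.4],[[0,0,-0.03],0,0.4],[[0,0,-0.04],0,0.4],[[0,0,-0.03],0,0],[[0,0,0],0,0]]'
python3 -c "
from h import *
togo(.5075,.2093,.19,1.561)"
```

```text
time: 10.02
tcp_pos: [0.4973, -0.0359, 0.1814]
ee_rot: [3.138, 0.002, 1.885]
ft_force: [-0.1, -0.0, -0.1]
width: 0.0003
gripper_force: 0.0
shift [ 0.2301  0.0855 -0.0086] turn 0.3241 j6 1.184 t 10.025
```

```bash
python3 -m handwheel '[[[0.046,0.0171,0],0,0],[[0.046,0.0171,0],0,0],[[0.046,0.0171,0],0,0],[[0.046,0.0171,0],0,0],[[0.046,0.0171,0],0.162,0],[[0,0,0],0.162,0],[[0,0,0],0,0]]'
python3 - <<'E'
from h import *
togo(.5075,.2093,.052,1.561)
np.set_printoptions(precision=4,suppress=True)
K,T,im=cam('top')
m=manip.masks_of('top','handwheel_spoke')
for e in m[:2]: print(e['confidence'],e['pixel'],e['pixels'].sum())
# spoke angle profile at radius 40mm
g=cv2.cvtColor(im,cv2.COLOR_RGB2GRAY).astype(float); hub=(.5594,-.0150); v=[]
for a in range(0,360,4):
    t=np.radians(a); s=[]
    for r in (.03,.036,.042,.048,.052):
        u=proj(K,T,(hub[0]+r*np.cos(t),hub[1]-r*np.sin(t),.098)); s.append(cv2.getRectSubPix(g.astype(np.float32),(1,1),tuple(map(float,u)))[0,0])
    v.append(np.min(s))
print([(4*i,int(x)) for i,x in enumerate(v) if x>180])
A=cv2.resize(cv2.cvtColor(im,cv2.COLOR_RGB2BGR)[175:260,145:325],None,fx=4.4,fy=4.4,interpolation=cv2.INTER_CUBIC)
cv2.imwrite('pics/c3.png',A)
E
```

```text
time: 10.9
tcp_pos: [0.5056, 0.2097, 0.178]
ee_rot: [-3.14, 0.001, 1.563]
ft_force: [0.2, -0.6, -0.1]
width: -0.0001
gripper_force: 0.0
shift [-0.0004  0.0019  0.126 ] turn 0.0022 j6 1.972 t 10.9
0.76 [282.5, 221.0] 1421
[(0, 231), (4, 236), (8, 243), (12, 245), (16, 245), (20, 245), (24, 245), (28, 244), (32, 237), (36, 216), (40, 213), (44, 236), (48, 242), (52, 235), (56, 235), (60, 246), (64, 246), (68, 246), (72, 233), (76, 181), (100, 233), (104, 234), (220, 235), (224, 230), (244, 215), (248, 231), (252, 231), (256, 235), (260, 240), (264, 242), (268, 241), (272, 240), (276, 240), (280, 237), (284, 230), (288, 233), (292, 243), (296, 244), (300, 242), (304, 232), (308, 237), (312, 241), (316, 240), (320, 227), (324, 227), (328, 224), (332, 222), (336, 219), (340, 239), (344, 239), (348, 226), (352, 227), (356, 229)]
```

View pics/c3.png

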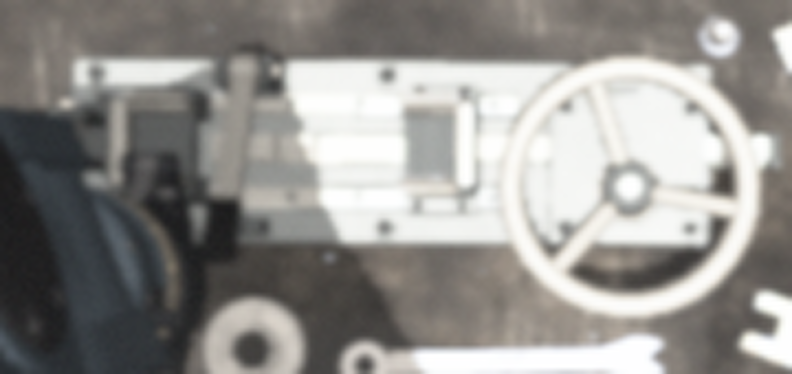

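The spokes now sit at 102°, 222° and 342°, so the wheel is at about 3.866 (wanted 3.875). Now I'll press the latch.

```bash
python3 -m handwheel '[[[0,0.002,0.035],0,0],[[0,0,0.025],0,0],[[0,0,0.02],0,0],[[0,0,0.015],0,0],[[0,0,0.015],0,0],[[0,0,0.01],0,0],[[0,0,0],0,0]]'
python3 -m handwheel '[[[0,0,0.005],0,0],[[0,0,0.003],0,0],[[0,0,0.002],0,0],[[0,0,0],0,0]]'
```

```text
time: 11.88
tcp_pos: [0.4889, 0.2073, 0.0533]
ee_rot: [-3.105, 0.002, 1.567]
ft_force: [-56.7, 11.4, 5.7]
width: 0.0003
gripper_force: 27.2
time: 12.38
tcp_pos: [0.488, 0.2072, 0.0432]
ee_rot: [-3.103, 0.002, 1.567]
ft_force: [-57.5, 12.7, 1.6]
width: 0.0
gripper_force: 26.6
```

```bash
python3 -m handwheel '[[[0,-0.02,0],0,0],[[0,0,0],0,0]]'
python3 - <<'E'
from h import *
K,T,im=cam('side')
cr=cv2.cvtColor(im,cv2.COLOR_RGB2BGR)[120:230,230:350]
cv2.imwrite('pics/c4.png',cv2.resize(cr,None,fx=5,fy=5,interpolation=cv2.INTER_CUBIC))
E
```

```text
time: 12.62
tcp_pos: [0.4871, 0.2088, 0.0491]
ee_rot: [-3.141, 0.001, 1.563]
ft_force: [0.3, 0.9, 0.1]
width: 0.0002
gripper_force: 0.0
```

View pics/c4.png

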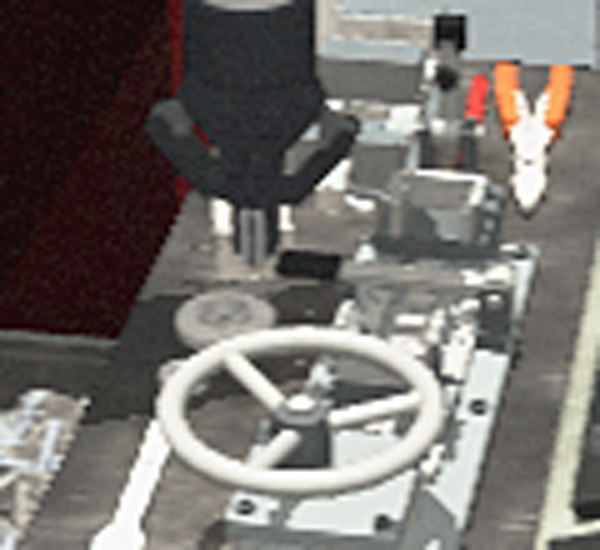

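The latch lever now looks near level, with its grip at side pixel (291.6,172.8). The fingers are in front of the grip, so they slipped off its end. I'll estimate its angle.

```bash
cat >> h.py <<'E'
YAW=-.010; ORG=np.array([.5852,.1745])
def nest(x,y,z):
    c,s=np.cos(YAW),np.sin(YAW); return np.array([ORG[0]+c*x-s*y,ORG[1]+s*x+c*y,z])
E
python3 - <<'E'
from h import *
K,T,im=cam('side')
for e in manip.masks_of('side','latch_tip')[:2]: print(e['confidence'],e['pixel'],e['pixels'].sum())
for th in(0,.1,.2,.3):
    for r in (.105,.125,.145): print(th,r,proj(K,T,nest(.045-r*np.cos(th)-0*.0,.034,.046+r*np.sin(th))).round(1))
print('hinge',proj(K,T,nest(.045,.034,.046)))
togo(*nest(-.072,.034,.1),1.561)
E
```

```text
0.61 [306.3, 172.4] 187
0.39 [257.9, 223.4] 178
0 0.105 [293.9 173.2]
0 0.125 [287.3 172.6]
0 0.145 [280.7 172. ]
0.1 0.105 [294.1 170.2]
0.1 0.125 [287.4 169. ]
0.1 0.145 [280.8 167.8]
0.2 0.105 [294.5 167.1]
0.2 0.125 [288.  165.3]
0.2 0.145 [281.4 163.6]
0.3 0.105 [295.4 164.2]
0.3 0.125 [288.9 161.8]
0.3 0.145 [282.4 159.4]
hinge [329.35668265 176.50622141]
shift [ 0.      0.0238 -0.0502] turn 0.0 j6 1.985 t 12.775
```

```bash
python3 -m handwheel '[[[0,-0.01,-0.03],0,0],[[0,-0.02,-0.03],0,0],[[0,-0.06,0],0,0],[[0,-0.06,0],0,0],[[0,0,0],0,0]]'
python3 - <<'E'
from h import *
b=lambda i:cv2.cvtColor(i,cv2.COLOR_RGB2BGR)
K,T,im=cam('side'); K2,T2,im2=cam('top')
for k,t,i,c in((K,T,im,'s'),(K2,T2,im2,'t')):
    i=b(i)
    i=cv2.resize(i,None,fx=5,fy=5,interpolation=cv2.INTER_CUBIC)
    for x in (-.1,-.06,.045):
        u=proj(k,t,nest(x,.034,.0505))*5+2; cv2.circle(i,tuple(int(v) for v in u),3,(0,0,255),-1)
    for p in ((-.024,-.19,.098),(-.055,.144,.012),(.055,.144,.012),(0,.094,.082),(0,-.094,.082)):
        u=proj(k,t,nest(*p))*5+2; cv2.circle(i,tuple(int(v) for v in u),3,(0,200,0),-1)
    cv2.imwrite('pics/c5%s.png'%c,i[650:1100,1250:1750] if c=='s' else i[900:1250,750:1250])
a=cv2.imread('pics/c5s.png');d=cv2.imread('pics/c5t.png')
cv2.imwrite('pics/c5.png',cv2.resize(np.vstack([a,d]),None,fx=.74,fy=.74,interpolation=cv2.INTER_AREA))
E
```

```text
time: 13.4
tcp_pos: [0.3354, 0.2103, 0.1096]
ee_rot: [-3.141, 0.0, 1.563]
ft_force: [1.8, 0.5, 1.3]
width: 0.0004
gripper_force: 0.0
```

View pics/c5.png

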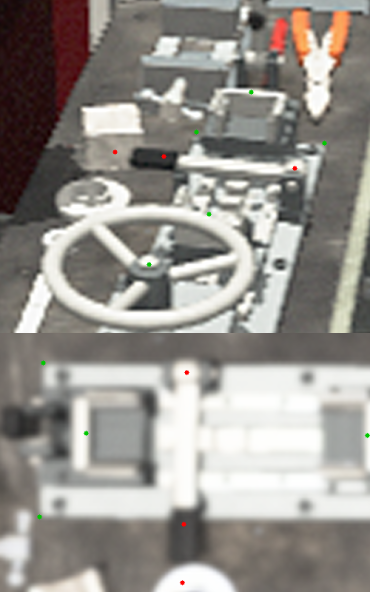

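The overlay shows the grip on nest x of about -50 to -88, roughly 10 mm nearer the hinge than I assumed, and the lever close to level. I'll press again at its centre to seat it fully.

```bash
python3 -m handwheel '[[[0,0.06,0],0,0],[[0,0.06,0],0,0],[[0,0.06,0],0,0],[[0,0,0],0,0]]'
python3 -c "
from h import *
togo(*nest(-.066,.034,.055),1.561)"
```

```text
time: 14.0
tcp_pos: [0.5242, 0.2089, 0.1083]
ee_rot: [3.139, -0.0, 1.558]
ft_force: [0.1, 0.4, -1.0]
width: 0.0001
gripper_force: 0.0
shift [ 0.0002 -0.0046  0.0533] turn -0.0033 j6 1.963 t 14.0
```

```bash
python3 -m handwheel '[[[0,-0.004,0.03],0,0],[[0,0,0.02],0,0],[[0,0,0.004],0,0],[[0,0,0],0,0]]'
python3 -m handwheel '[[[0,0,0.003],0,0],[[0,0,0],0,0]]'
python3 -m handwheel '[[[0,0,0.003],0,0],[[0,0,0],0,0]]'
```

```text
time: 14.5
tcp_pos: [0.5148, 0.2093, 0.0556]
ee_rot: [3.141, 0.0, 1.561]
ft_force: [-0.1, 0.4, 0.6]
width: -0.0
gripper_force: 0.0
time: 14.75
tcp_pos: [0.5146, 0.2094, 0.0528]
ee_rot: [3.141, -0.0, 1.561]
ft_force: [-0.4, -0.1, 0.1]
width: 0.0002
gripper_force: 0.0
time: 15.0
tcp_pos: [0.5148, 0.2096, 0.0508]
ee_rot: [3.14, -0.001, 1.561]
ft_force: [-3.1, -1.3, 14.2]
width: -0.0001
gripper_force: 6.8
```

The contact sits at z 0.051 with 14 N, so the latch is fully down. I'll lift and fit the tube pose.

```bash
python3 -m handwheel '[[[0,0,-0.05],0,0],[[0,0,-0.06],0,0.5],[[0,0,-0.06],0,0.6],[[0,0,0],0,0.6]]'
cat >> h.py <<'E'
def tubefit(x0,z0=0.):
    from scipy.optimize import minimize
    D=[]
    for c in('top','side'):
        K,T,_=cam(c)
        r=[e for n in('tube','tube_mid') for e in manip.masks_of(c,n)[:1]]
        r=max(r,key=lambda e:e['confidence'])
        print(c,round(r['confidence'],2),np.round(r['pixel'],1)); D.append((K,T,r['pixels'].astype(np.uint8)))
    B=np.array([(a,b,h) for a in(-.09,.09) for b in(-.015,.015) for h in(z0,z0+.03)])
    def cost(q,w=None):
        c,s=np.cos(q[2]),np.sin(q[2]); P=np.c_[q[0]+c*B[:,0]-s*B[:,1],q[1]+s*B[:,0]+c*B[:,1],B[:,2]]; o=[]
        for K,T,m in D:
            u=np.array([proj(K,T,p) for p in P]); h=cv2.convexHull(((u+.5)*64).astype(np.int32)//8)
            M=np.zeros((420*8,560*8),np.uint8); cv2.fillConvexPoly(M,h,1); M=cv2.resize(M*255,(560,420),interpolation=cv2.INTER_AREA)/255.
            o.append(np.minimum(M,m).sum()/np.maximum(M,m).sum())
        return -sum(o) if w is None else o
    b=minimize(cost,x0,method='Nelder-Mead',options=dict(initial_simplex=np.array(x0)+np.array([[0,0,0],[.01,0,0],[0,.01,0],[0,0,.08]]),xatol=2e-4,fatol=1e-4,maxfev=150))
    print('tube',b.x.round(4),'IoU',np.round(cost(b.x,1),3)); return b.x
E
python3 - <<'E'
from h import *
x=tubefit([.537,-.276,-.576])
togo(x[0],x[1],.2,np.pi+x[2])
E
```

```text
time: 15.5
tcp_pos: [0.5165, 0.2103, 0.2244]
ee_rot: [3.134, -0.003, 1.561]
ft_force: [0.3, 0.2, -0.5]
width: 0.0513
gripper_force: 0.0
top 0.67 [392.6 228.7]
side 0.92 [257.5 299.2]
tube [ 0.5353 -0.2832 -0.5757] IoU [0.911 0.924]
shift [-0.4921  0.0266  0.0179] turn -1.0051 j6 1.967 t 15.8
```

```bash
python3 -m handwheel '[[[-0.0547,0.003,0],0,0.6],[[-0.0547,0.003,0],0,0.6],[[-0.0547,0.003,0],0,0.6],[[-0.0547,0.003,0],0,0.6],[[-0.0547,0.003,0],0,0.6],[[-0.0547,0.003,0],0,0.6],[[-0.0547,0.003,0],0,0.6],[[-0.0547,0.003,0],0,0.6],[[-0.0547,0.003,0],0,0.6],[[0,0,0],-0.1675,0.6],[[0,0,0],-0.1675,0.6],[[0,0,0],-0.1675,0.6],[[0,0,0],-0.1675,0.6],[[0,0,0],-0.1675,0.6],[[0,0,0],-0.1675,0.6],[[0,0,0],0,0.6]]'
python3 -c "
from h import *
togo(.5353,-.2832,.005,np.pi-.5757);print(manip.state()['width'])"
```

```text
time: 17.8
tcp_pos: [0.536, -0.283, 0.2182]
ee_rot: [-3.141, -0.002, 2.565]
ft_force: [0.6, -0.8, 0.2]
width: 0.0511
gripper_force: 0.0
shift [ 0.0005 -0.0005  0.2132] turn -0.0012 j6 0.091 t 17.8
0.051080022180301846
```

```bash
python3 -m handwheel '[[[0,0,0.05],0,0.6],[[0,0,0.05],0,0.6],[[0,0,0.05],0,0.6],[[0,0,0.04],0,0.6],[[0,0,0.022],0,0.6],[[0,0,0],0,0.6]]'
python3 -m handwheel '[[[0,0,0],0,0],[[0,0,0],0,0],[[0,0,0],0,0],[[0,0,0],0,0],[[0,0,0],0,0]]' 80
python3 -c "
from rig import manip;print(manip.state()['moment'])"
```

```text
time: 18.55
tcp_pos: [0.5348, -0.2824, 0.0052]
ee_rot: [-3.141, -0.004, 2.562]
ft_force: [0.2, 0.2, -0.3]
width: 0.0513
gripper_force: 0.0
time: 19.18
tcp_pos: [0.537, -0.2836, 0.0087]
ee_rot: [-3.142, 0.002, 2.565]
ft_force: [-1.8, 0.3, 6.4]
width: 0.0285
gripper_force: 80.5
[ 0.04319401  0.37109404 -0.07622994]
```

```bash
python3 -m handwheel '[[[0,0,-0.02],0,0],[[0,0,-0.05],0,0],[[0,0,-0.06],0,0],[[0,0,-0.06],0,0],[[0,0,0],0,0]]'
python3 - <<'E'
from h import *
s=manip.state();print(s['moment'],s['width'])
x,y,w=*nest(0,0,0)[:2],np.pi/2+YAW
togo(x,y,.22,w)
E
```

```text
time: 19.8
tcp_pos: [0.5385, -0.2843, 0.2026]
ee_rot: [3.141, 0.009, 2.565]
ft_force: [0.5, -0.1, -4.6]
width: 0.0282
gripper_force: 80.1
[-0.05706143 -0.00098365  0.0609468 ] 0.028247567316085388
shift [ 0.2108  0.4102 -0.0174] turn 1.0047 j6 0.09 t 19.8
```

```bash
python3 -m handwheel '[[[0.0234,0.0456,-0.006],0,0],[[0.0234,0.0456,-0.006],0,0],[[0.0234,0.0456,-0.006],0,0],[[0.0234,0.0456,-0.006],0,0],[[0.0234,0.0456,-0.006],0,0],[[0.0234,0.0456,-0.006],0,0],[[0.0234,0.0456,-0.006],0,0],[[0.0234,0.0456,0],0,0],[[0.0234,0.0456,0],0,0],[[0,0,0],0.1675,0],[[0,0,0],0.1675,0],[[0,0,0],0.1675,0],[[0,0,0],0.1675,0],[[0,0,0],0.1675,0],[[0,0,0],0.1675,0],[[0,0,0],0,0],[[0,0,0],0,0]]'
python3 - <<'E'
from h import *
p=manip.state()['tcp_pos']
x=tubefit([p[0],p[1],np.pi/2+YAW],p[2]-.007)
print('tube in nest rel tcp',x[:2]-p[:2])
togo(*nest(0,0,.12),np.pi/2+YAW)
E
```

```text
time: 21.92
tcp_pos: [0.5829, 0.1756, 0.2384]
ee_rot: [-3.14, 0.0, 1.564]
ft_force: [-0.2, 0.4, -4.3]
width: 0.0283
gripper_force: 80.5
top 0.93 [220.5 201.6]
side 0.86 [309.5 123.2]
tube [0.5801 0.1677 1.6064] IoU [0.403 0.799]
tube in nest rel tcp [-0.00273365 -0.00795349]
shift [-0.0012  0.002   0.1193] turn 0.0008 j6 1.873 t 22.225
```

```bash
python3 - <<'E'
from h import *
p=manip.state()['tcp_pos']; w=np.pi/2+YAW; c,s=np.cos(w),np.sin(w)
out=[]
for n,(r0,r1,c0,c1) in(('side',(90,200,250,360)),('top',(170,250,140,300))):
    K,T,im=cam(n); i=cv2.resize(cv2.cvtColor(im,cv2.COLOR_RGB2BGR),None,fx=5,fy=5,interpolation=cv2.INTER_CUBIC)
    for a in(-.09,.09):
        for b in(-.015,.015):
            for h in(-.007,.023):
                u=proj(K,T,(p[0]+c*a-s*b,p[1]+s*a+c*b,p[2]+h))*5+2; cv2.circle(i,tuple(int(v) for v in u),2,(0,0,255),-1)
    out.append(i[r0*5:r1*5,c0*5:c1*5])
h=400
out=[cv2.resize(o,(int(o.shape[1]*h/o.shape[0]),h)) for o in out]
cv2.imwrite('pics/c6.png',cv2.resize(np.hstack(out),(792,int(792*h/sum(o.shape[1] for o in out)))))
E
```

```text
(no output)
```

View pics/c6.png

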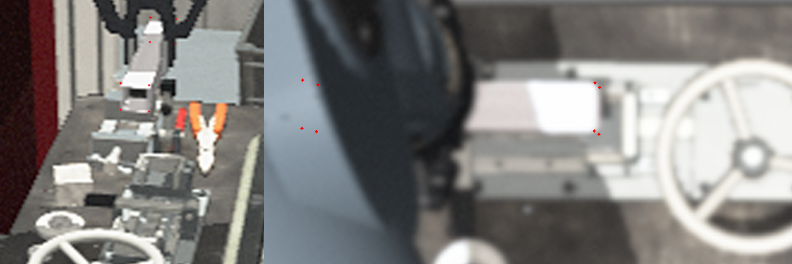

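The tube's right end matches the prediction from the gripper pose within about 2 mm, so it is held near its middle. Lowering it now.

```bash
python3 -m handwheel '[[[0,0.001,0.05],0,0],[[0,0.001,0.045],0,0],[[0,0,0.03],0,0],[[0,0,0.015],0,0],[[0,0,0],0,0],[[0,0,0],0,0]]'
python3 -c "
from h import *
togo(*nest(0,0.001,.069),np.pi/2+YAW)"
```

```text
time: 23.08
tcp_pos: [0.5861, 0.1759, 0.1007]
ee_rot: [3.14, -0.001, 1.561]
ft_force: [-0.9, -0.1, -3.7]
width: 0.0283
gripper_force: 80.4
shift [-0.0004 -0.0009  0.0317] turn 0.0001 j6 1.872 t 23.075
```

```bash
python3 -m handwheel '[[[0,-0.0008,0.01],0,0],[[0,0,0.008],0,0],[[0,0,0.005],0,0],[[0,0,0.004],0,0],[[0,0,0],0,0]]'
python3 -m handwheel '[[[0,0,0.003],0,0],[[0,0,0.0015],0,0],[[0,0,0],0,0]]'
```

```text
time: 23.7
tcp_pos: [0.5842, 0.1756, 0.0719]
ee_rot: [-3.141, 0.0, 1.561]
ft_force: [0.7, -0.4, -4.2]
width: 0.0284
gripper_force: 80.6
time: 24.08
tcp_pos: [0.5846, 0.1758, 0.0687]
ee_rot: [3.141, -0.0, 1.561]
ft_force: [-2.5, -1.0, 4.6]
width: 0.0286
gripper_force: 81.6
```

The tube is seated: the load transferred at z 0.069, as expected. I'll release it, go up, and move to the left of the hold-down arm.

```bash
python3 -m handwheel '[[[0,0,0],0,0.6],[[0,0,0],0,0.6],[[0,0,0],0,0.6],[[0,0,0],0,0.6],[[0,0,-0.03],0,0.6],[[0,0,-0.05],0,0.6],[[0,0,-0.05],0,0.3],[[0,0,-0.05],0,0],[[0,0,0],0,0],[[0.055,0,0],0,0],[[0.055,0,0],0,0],[[0.05,0,0],0,0],[[0,0,0],0,0]]'
python3 - <<'E'
from h import *
s=manip.state();print(s['width'])
togo(*nest(0,.157,.161),np.pi/2+YAW)
x=tubefit([*nest(0,0,0)[:2],np.pi/2+YAW],.06)
print('expected',nest(0,0,0),np.pi/2+YAW)
K,T,im=cam('side')
for e in manip.masks_of('side','hold_down_tip')[:2]: print(e['confidence'],e['pixel'])
for th in(1.36,1.46): print(proj(K,T,nest(0,.122-.07*np.cos(th)+.009*np.sin(th),.098+.07*np.sin(th)+.009*np.cos(th))))
E
```

```text
time: 25.7
tcp_pos: [0.5851, 0.3389, 0.2455]
ee_rot: [-3.139, 0.001, 1.565]
ft_force: [-0.6, -0.0, 0.6]
width: 0.0001
gripper_force: 0.0
0.0001041144668436019
shift [-0.0074  0.0017  0.0845] turn 0.0038 j6 2.102 t 25.7
top 0.76 [208.7 205.2]
side 0.75 [311.5 168.8]
tube [0.5833 0.1786 1.5686] IoU [0.892 0.791]
expected [0.5852 0.1745 0.    ] 1.5607963267948965
0.61 [317.5, 135.4]
[319.23595462 124.69366794]
[319.62470058 123.60142723]
```

```bash
python3 -m handwheel '[[[-0.0074,0.0017,0.045],0,0],[[0,0,0.0395],0,0],[[0,0,0],0,0],[[-0.0256,0,0],0,0],[[0,0,0],0,0]]'
python3 -c "
from h import *
togo(*nest(0,.1129,.1573),np.pi/2+YAW)"
```

```text
time: 26.72
tcp_pos: [0.5882, 0.3018, 0.1657]
ee_rot: [3.139, -0.001, 1.559]
ft_force: [-0.6, -0.5, 1.0]
width: -0.0003
gripper_force: 0.0
shift [-0.0144 -0.0017  0.0084] turn -0.0017 j6 2.057 t 26.725
```

```bash
python3 -m handwheel '[[[0,-0.0015,0.005],0,0],[[-0.0144,0,0.0035],0,0],[[-0.0166,0,0.0086],0,0],[[0,0,0],0,0]]'
python3 -m handwheel '[[[-0.0067,0,0.0065],0,0],[[-0.0067,0,0.0065],0,0],[[-0.0078,0,0.0136],0,0],[[0,0,0],0,0]]'
python3 -c "
from h import *
togo(*nest(0,.071,.108),np.pi/2+YAW)"
```

```text
time: 27.22
tcp_pos: [0.585, 0.2699, 0.1453]
ee_rot: [-3.14, 0.001, 1.559]
ft_force: [-0.2, -0.1, 0.3]
width: -0.0003
gripper_force: 0.0
time: 27.72
tcp_pos: [0.5845, 0.2495, 0.118]
ee_rot: [-3.139, 0.001, 1.56]
ft_force: [0.3, -0.1, 0.5]
width: 0.0005
gripper_force: 0.0
shift [-0.0039  0.0015  0.01  ] turn -0.0007 j6 1.985 t 27.725
```

I felt almost no force, so I'll check whether the arm is following.

```bash
python3 - <<'E'
from h import *
K,T,im=cam('side')
i=cv2.cvtColor(im,cv2.COLOR_RGB2BGR)[90:200,240:370]
cv2.imwrite('pics/c7.png',cv2.resize(i,None,fx=5,fy=5,interpolation=cv2.INTER_CUBIC))
E
```

```text
(no output)
```

View pics/c7.png

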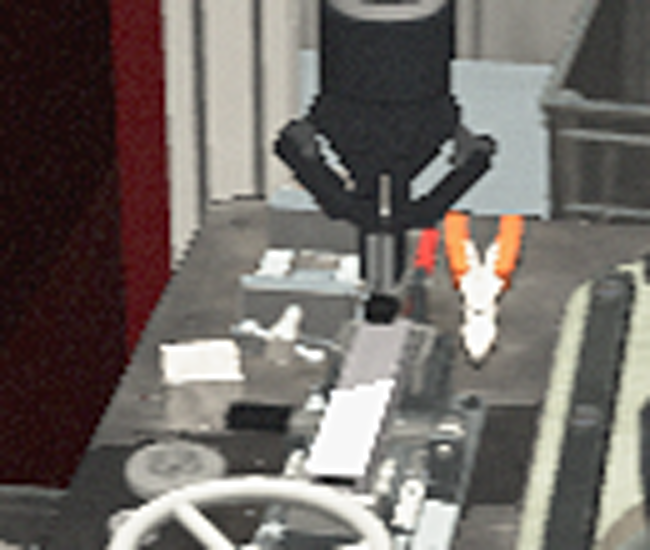

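The black arm end is under the fingertip just above the tube at (382,308), so it is following. I'll press on.

```bash
python3 -m handwheel '[[[-0.004,0,0.007],0,0],[[0,0,0.003],0,0],[[0,0,0],0,0]]'
python3 -m handwheel '[[[0,0,0.002],0,0],[[0,0,0],0,0]]'
python3 -m handwheel '[[[0,0,0.002],0,0],[[0,0,0],0,0]]'
```

```text
time: 28.15
tcp_pos: [0.5851, 0.2464, 0.1093]
ee_rot: [-3.141, 0.0, 1.561]
ft_force: [0.2, -0.5, 0.3]
width: -0.0
gripper_force: 0.0
time: 28.4
tcp_pos: [0.5854, 0.2465, 0.1078]
ee_rot: [3.141, 0.0, 1.561]
ft_force: [-0.0, -1.1, 1.4]
width: -0.0001
gripper_force: 0.8
time: 28.65
tcp_pos: [0.5855, 0.2465, 0.1074]
ee_rot: [3.14, -0.0, 1.561]
ft_force: [-3.4, -1.3, 14.0]
width: -0.0002
gripper_force: 7.3
```

Firm contact at z 0.107 means the pad is on the tube. I'll retreat and take a final look.

```bash
python3 -m handwheel '[[[0,0,-0.05],0,0],[[0,0,-0.06],0,0],[[0,-0.06,0],0,0],[[0,-0.06,0],0,0],[[0,-0.06,0],0,0],[[0.05,-0.03,0],0,0],[[0.05,0,0],0,0],[[0,0,0],0,0]]'
python3 - <<'E'
from h import *
x=tubefit([*nest(0,0,0)[:2],np.pi/2+YAW],.06)
b=lambda i:cv2.cvtColor(i,cv2.COLOR_RGB2BGR)
K,T,i=cam('side');K2,T2,j=cam('top')
a=cv2.resize(b(i)[120:240,235:355],(396,396),interpolation=cv2.INTER_CUBIC)
c=cv2.resize(b(j)[170:270,145:325],(713,396),interpolation=cv2.INTER_CUBIC)
cv2.imwrite('pics/c8.png',cv2.resize(np.hstack([a,c]),(798,285),interpolation=cv2.INTER_AREA))
E
```

```text
time: 29.65
tcp_pos: [0.3758, 0.3515, 0.2154]
ee_rot: [3.141, -0.001, 1.564]
ft_force: [0.5, -0.9, -0.8]
width: -0.0004
gripper_force: 0.0
top 0.72 [216.5 206.2]
side 0.93 [309.5 173.9]
tube [0.5841 0.1773 1.5564] IoU [0.783 0.712]
```

View pics/c8.png

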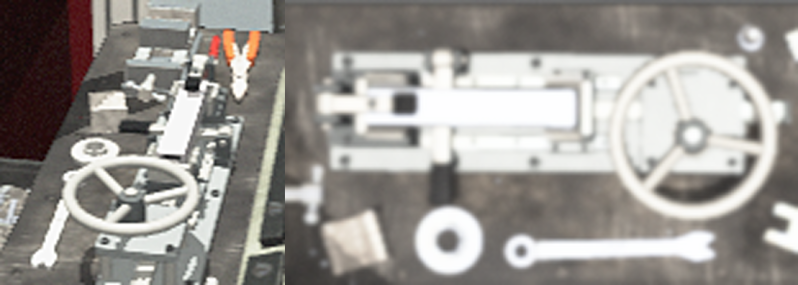

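The tube lies between both end plates, (365–580, 107) in the combined picture. The hold-down is on it at (403,104), the latch is down at (442,180), and the bystanders are unmoved. Handing in.

```bash
python3 -c "
from rig import manip;print(manip.close_job())"
```

```text
the job is handed in; nothing more can be done
None
```

The job is handed in: rest cranked to the farthest notch (travel about 62 mm), latch pressed fully down, tube seated between the end plates and the hold-down pad on it, at about 30 s of the 72 s; on the first latch press the fingers slipped off the grip and pushed with about 58 N sideways, under the 120 N wrist limit, before I pressed again.

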